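Turn a cover plate over in the twist chute and hook it into its nest

ROBOT

A 6-joint arm with a two-finger parallel gripper is mounted at the origin on a cart in front of the work surface, level with it; the furniture and walls round the work are solid. World frame = base frame: x ahead of the robot, y to its left, z up, the work surface at z = 0. Lengths are in m, angles in rad, forces in N, time in s.
With the tool pointing down it reaches from about 0.3 to 1 m from the base axis. Payload 5.1 kg.
Tool frame: the origin (TCP) lies on the centre line of the jaws, within the pads' length; the fingertips stand 11 mm ahead of it and the grasp point (between the pads) lies 8 mm behind it; z points along the fingers, y is the line along which they close (so a half turn about z gives the same grasp; the last joint's range is limited). The gripper opens to 95 mm and grips with 3 to 60 N. Pads are 20 mm wide; open, the fingers measure 119 mm over their backs; the gripper's body (75 mm by 180 mm) begins 59 mm behind the grasp point.
Start: joints at [-1.277, 0.124, 1.65, -0, 1.367, -0.083], TCP at [0.239, -0.604, 0.19] pointing down, gripper open.
Joint ranges: [-2.61, 2.61], [-1.02, 2.33], [0.03, 2.71], [-1.35, 4.49], [0.32, 2.68], [-2.91, 2.91]. Speed limits (rad/s): [2.57, 2.57, 3.14, 3.14, 3.14, 3.14].

INTERFACE

Orientations are given as a unit quaternion [w, x, y, z].
In Python, from workcell import arm, viewer gives the robot as it stands.
- The arm moves only by the shell command python3 -m inch 'ROWS' [FORCE]. ROWS is JSON, one flat list of numbers, 7 for each row, row after row: the shift along the world's x, y, z in mm, then the turn, a rotation vector about the world's x, y, z in rad, then the finger opening in mm, from 0 to 95.1. In form: [x, y, z, wx, wy, wz, grip, x, y, z, wx, wy, wz, grip, ...]. A call has 1 to 12 rows; each row is the pose to reach, as a shift and turn from the pose commanded when the call began; what a row does not reach only later rows make up. A row lasts 1/10 s, in which the tool goes at most 50 mm and 8.59 degrees, less where a joint would pass 70% of its speed; a pose out of reach is approached as far as the arm can. A call with a gripper value outside its range is refused whole. The fingers move at their own pace and stop on an object; FORCE is the grip in N (left out, the last holds). Time passes only in rows, so rows that repeat a pose let the fingers close. It gives the time, the measured TCP pose, the force, the opening and the grip force at its end, in the units of the state.
- arm.observe(): the state, without advancing time (a new reading comes with each control period).
- viewer.capture(name): name is "side" or "top" or "wrist"; returns a dict with "img" (400x640x3 uint8, blue, green, red), "range_z" (400x640 float32, m along the optical axis (not along the pixel's ray), 0 where there is no reading), "mtx" (3x3 intrinsics, pixels), "D" ([k1, k2, p1, p2, k3] as OpenCV has them; the pictures are not rectified), "camera_from_world" (4x4, takes a point from world to camera coordinates); the wrist camera has in their place "tool_from_camera" (4x4, takes a point from camera to tool coordinates, whose origin is the TCP and whose axes are the flange's). Camera axes: x right, y up, looking along -z (the intrinsics and any distortion apply to the point x, -y, -z); pixel columns grow to the right and rows downward; lengths in m; the calibration is good to about 2 mm. A picture is of the moment at which its call begins: read the wrist's pose just before it.
- arm.close_job(): hands the job in; it is judged then, once.
The state is a dict: "time": time; "joints": joint angles; "qvel": joint speeds; "joint_torque": joint torques, N m; "tool_pos": TCP position; "ee_rot": TCP orientation; "ft_force": force on the tool from outside, world axes, zero at the start; "torque": the same for the moment, N m; "finger_gap": finger opening in m; "grip_force": force on a finger pad.
Only numpy, scipy, OpenCV 4.12 (cv2) and the standard library are available. Lean on these libraries where they do the work, as an engineer would, in place of code of your own. Each camera call takes 0.05 s, during which the arm holds its last target. There are 200 camera calls.

TASK

Turn the orange-faced cover plate over by letting it slide down through the twisted chute, so that it comes to lie in the chute's catch pan with its orange side down. Then take it from the pan and seat it in the small nest, orange side still down: hook one end under the nest's lip at a tilt and swing the plate down until it lies flat on the seat between the lip and the tail stop. Leave the spool, the oiler, the tape roll and the screw tin where they stand.

Things in the scene. Friction and masses are not known exactly. Their poses are not given: they have to be found in the camera images.
- plate: The loose cover plate, 66 x 40 x 8 mm (x, y, z), about 90 g. Origin at its very centre. At the start it lies on the bench with its orange face up; its +z axis points out of the orange face, the -z face is bare steel with a dark ring. The two ends are alike. It can be held across its 40 mm width.
- chute: The fixed turn-over chute, a straight sloping C-section sheet-metal slot with a half turn of twist, standing over a catch pan. Origin on the bench under the lower opening; +x points level from there towards the upper mouth (away from the robot), z up. The sheet is slippery: a plate let go in the mouth slides through in half a second and comes out other side up. Outer radius with collars 38 mm.
- chute_exit (a point): Centre of the chute's lower opening, on the axis, at (0, 0, 50 mm) of chute, same axes. From here the straight axis climbs at 48 degrees for 270 mm to the mouth. The slot is 47 mm wide and 28 mm high inside all along. The opening's rim overhangs the pan: its upper edge is at (-12, 0, 61 mm), its lower edge at (10, 0, 40 mm) of chute.
- chute_mouth (a point): Centre of the upper mouth, on the axis, at (181, 0, 251 mm) of chute, same axes. Here the slot's 47 mm width lies level along y; the rim flares 7 mm outwards. A flat loading tongue, 34 mm wide, without side walls, runs on 55 mm further up the 48 degree slope, its top flush with the slot's floor, 14 mm below the axis square to the slope; fingers can stand at both sides of a plate laid on it.
- chute_middle (a point): Point on the chute's axis half way down, inside the slot, axes as chute.
- pan (a point): Centre of the catch pan's floor, 4 mm above the bench, at (-50, 0, 4 mm) of chute, same axes. Inside, the pan runs from 50 mm towards -x (rubber bumper) to under the chute, and 63 mm to each side in y; side walls end 18 mm, the end wall 22 mm above the bench. The plate comes to rest roughly lengthwise, its tail sometimes near the chute's rim: lift it out low, towards -x.
- nest: The fixed nest: aluminium foot 96 x 76 x 6 mm with a black seat bar 28 mm wide, so that the plate overhangs it at both sides and fingers have room there. Origin on the bench under the seat's centre; z up; -x points to the hook end (towards the robot), +x to the tail stop. The plate goes in tilted 12 to 20 degrees, hook end low, and swings down; flat it fits neither straight down nor straight in.
- nest_seat (a point): Centre of the seat's top surface, 16 mm above the bench, axes as nest. The seated plate's centre is 4 mm above it.
- nest_lip (a point): Middle of the lip's lower front edge, at (-28, 0, 31 mm) of nest. The lip is 40 mm wide in y and 4 mm thick, its underside 15 mm above the seat; behind it the back wall's face is at x = -35 mm. Beside the plate's hook end ears rise 9 mm above the seat: inner faces at y = +-22.5 mm from x = -35 to -26 mm, then flaring to +-27.5 mm at x = -16 mm; fingers must stay on the tail side of them.
- nest_stop (a point): Middle of the tail stop's upper inner edge, at (35, 0, 24 mm) of nest: the stop is 24 mm wide and rises 8 mm above the seat. Back wall to tail stop is 70 mm for the 66 mm plate; lip to tail stop 63 mm.
- solder_spool: Bystander: wire spool with blue flanges, 59 mm across, 49 mm high. Origin at the centre of its underside.
- oil_bottle: Bystander: small cream oiler with a red spout, 34 mm across, 107 mm high. Origin at the centre of its underside.
- tape_roll: Bystander: roll of black tape lying flat, 62 mm across, 18 mm high. Origin at the centre of its underside.
- screw_tin: Bystander: round tin with odd screws, 62 mm across, 36 mm high. Origin at the centre of its underside.

How it is judged:
On the way, in this order (a step that is already met when the one before it is completed fails the run):
1. the plate is inside the twisted slot, half way down the chute (distance between plate and chute_middle below 0.05 m).
2. the plate lies flat and still in the catch pan, orange side down, let go (x of plate in the frame of pan between -0.06 and 0.06 m and y of plate in the frame of pan between -0.065 and 0.065 m and z of plate in the frame of pan below 0.015 m and angle between plate's own z axis and vertical above 2.9 rad and linear speed of plate below 0.03 m/s and contact force between plate and the fingers below 0.1 N), for 0.2 s.
At the end, for the whole second after the job is handed in: The plate lies still and flat (within 4 degrees) on the nest's seat, orange side down, one end under the lip and the other inside the tail stop: its centre within 4 mm along and 5 mm across of the seat's centre and within 2 mm of the seated height, turned no more than about 7 degrees from the nest (x of plate in the frame of nest_seat between -0.004 and 0.004 m and y of plate in the frame of nest_seat between -0.005 and 0.005 m and z of plate in the frame of nest_seat between 0.001 and 0.006 m and angle between the x axis of plate and the x axis of nest, either way round below 0.12 rad and angle between plate's own z axis and vertical above 3.07 rad and linear speed of plate below 0.02 m/s); the robot touches nothing.
It fails at once if the spool, oiler, tape roll or screw tin is moved by more than 30 mm (distance of any of solder_spool, oil_bottle, tape_roll, screw_tin from where it was at the start of the episode above 0.03 m).
It also fails if it takes over 66 s, if anything falls off the work surface, if the arm or the gripper's body presses on something with over 40 N, if the wrist force passes 120 N, or if a joint passes its speed limit or range.

## Working session

There is one attempt and no reset: what is moved stays moved. The work goes in short steps, Python scripts to look and compute and a shell command to move; the robot and the scene stay as the last step left them, time stands still between calls to the robot, and variables do not carry over. Pictures are saved under pics/ and viewed, at most 10 in all, crops included, and the job is handed in when it is done.

```bash
mkdir -p pics; ls; cat > h.py <<'E'
import numpy as np, cv2
from workcell import arm, viewer
from scipy.spatial.transform import Rotation as R
def cap(n):
    s=arm.observe(); c=viewer.capture(n); c['s']=s
    if n=='wrist':
        T=np.eye(4); q=np.array(s['ee_rot']); T[:3,:3]=R.from_quat(q[[1,2,3,0]]).as_matrix(); T[:3,3]=s['tool_pos']
        c['W']=T@np.array(c['tool_from_camera'])
    else: c['W']=np.linalg.inv(np.array(c['camera_from_world']))
    return c
def ray(c,uv):
    p=cv2.undistortPoints(np.array(uv,float).reshape(-1,1,2),np.array(c['mtx']),np.array(c['D'])).reshape(-1,2)
    d=np.c_[p[:,0],-p[:,1],-np.ones(len(p))]
    return c['W'][:3,3], d@c['W'][:3,:3].T
def onz(c,uv,z):
    o,d=ray(c,uv); return o+d*((z-o[2])/d[:,2])[:,None]
def dep(c,uv):
    o,d=ray(c,uv); uv=np.array(uv,int).reshape(-1,2); r=c['range_z'][uv[:,1],uv[:,0]]; return o+d*r[:,None]
def cloud(c):
    v,u=np.nonzero(c['range_z']>0); return dep(c,np.c_[u,v]),np.c_[u,v]
E
python3 - <<'E'
from h import *
s=arm.observe(); print(s['tool_pos'],s['ee_rot'],s['ft_force'])
for n in ['top','side']:
    c=cap(n); cv2.imwrite(f'pics/{n}0.png',c['img']); print(n,c['W'].round(3).tolist(),(c['range_z']>0).mean())
E
```

```text
pics
[ 0.2389371  -0.60373947  0.18871187] [-1.02538278e-03  9.82307323e-01  1.87273223e-01 -1.11006756e-04] [ 0.25309917 -0.14719937  0.40968251]
top [[0.02, 0.986, -0.166, 0.396], [-1.0, 0.018, -0.015, 0.006], [-0.012, 0.166, 0.986, 1.308], [0.0, 0.0, 0.0, 1.0]] 0.99607421875
side [[-0.87, 0.25, -0.425, 0.167], [-0.492, -0.409, 0.769, 0.772], [0.018, 0.878, 0.478, 0.631], [0.0, 0.0, 0.0, 1.0]] 0.9960390625
```

View pics/top0.png

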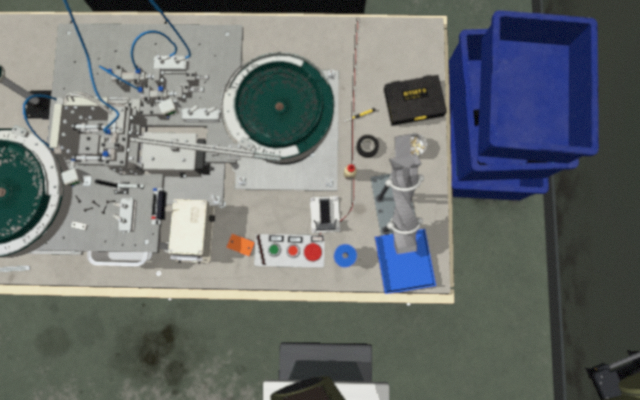

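View pics/side0.png

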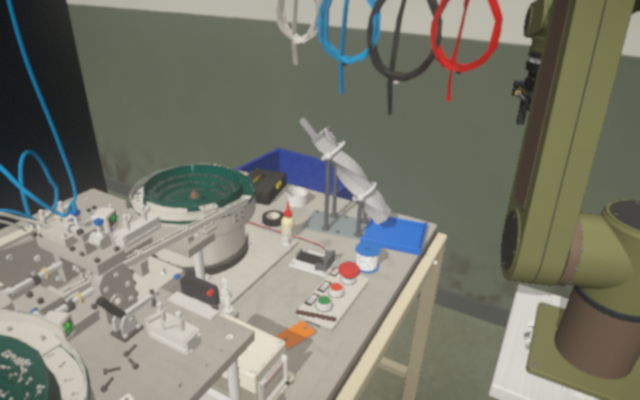

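Top view: the orange plate is at about (240,244), the chute runs from its mouth (408,145) to the blue pan (405,262), and the nest is at (325,213). The spool (345,255) and the oiler (350,170) stand near the nest, with the tape roll at (368,146) and the tin at (417,146).

```bash
python3 - <<'E'
from h import *
c=cap('top'); im=c['img']; print(c['mtx'],c['D'])
hsv=cv2.cvtColor(im,cv2.COLOR_BGR2HSV)
def comp(m,lo=20):
    n,l,st,ce=cv2.connectedComponentsWithStats(m.astype(np.uint8)); 
    return [(ce[i],st[i],l==i) for i in range(1,n) if st[i,4]>lo]
H,S,V=cv2.split(hsv)
m=(H>5)&(H<20)&(S>150)
m[:220]=0;m[270:]=0
for ce,st,mm in comp(m):
    v,u=np.nonzero(mm); P=onz(c,np.c_[u,v],.008); print('or',ce,st,P.mean(0), cv2.minAreaRect(P[:,:2].astype(np.float32)*1000), dep(c,np.c_[u,v])[:,2].mean())
m=(H>100)&(H<125)&(S>150); m[:,:330]=0;m[:,445:]=0; m[:225]=0
for ce,st,mm in comp(m,50):
    v,u=np.nonzero(mm); P=dep(c,np.c_[u,v]); print('blue',ce,st,P.mean(0), cv2.minAreaRect(P[:,:2].astype(np.float32)*1000))
P,uv=cloud(c)
# chute cloud
s=(P[:,2]>.03)&(abs(uv[:,0]-405)<25)&(uv[:,1]>125)&(uv[:,1]<260)
Q=P[s]
for z in np.arange(.05,.32,.03):
    q=Q[abs(Q[:,2]-z)<.01]; print('z',z.round(2),len(q),q.mean(0).round(3) if len(q) else '')
s=(abs(uv[:,0]-325)<22)&(abs(uv[:,1]-213)<25)&(P[:,2]>.01)
q=P[s]; print('nest',q.mean(0),q.min(0),q.max(0),cv2.minAreaRect(q[:,:2].astype(np.float32)*1000))
o=cv2.resize(im[120:300,220:440],None,fx=3.4,fy=3.3,interpolation=cv2.INTER_CUBIC); cv2.imwrite('pics/z.png',o)
E
```

```text
[[492.29446729   0.         319.86921669]
 [  0.         492.29446729 201.79037699]
 [  0.           0.           1.        ]] [-0.01875685  0.          0.          0.          0.        ]
or [240.43161094 244.57142857] [227 235  27  20 329] [0.49629394 0.23390394 0.008     ] ((496.3974914550781, 234.30813598632812), (63.1429557800293, 37.13379669189453), 70.74543762207031) 0.01194460687567622
blue [404.80453379 264.85372113] [ 376  230   59   62 2338] [ 0.45133491 -0.19852723  0.01451638] ((449.60400390625, -125.79112243652344), (149.41795349121094, 277.8766784667969), 9.811281204223633)
blue [344.96875 255.2875 ] [335 245  21  21 320] [ 0.47100086 -0.04125832  0.0486148 ] ((471.9084167480469, -41.44843292236328), (51.07694625854492, 51.232784271240234), 0.550046443939209)
z 0.05 19 [ 0.543 -0.168  0.051]
z 0.08 182 [ 0.506 -0.183  0.081]
z 0.11 208 [ 0.542 -0.176  0.111]
z 0.14 222 [ 0.547 -0.181  0.138]
z 0.17 191 [ 0.584 -0.175  0.171]
z 0.2 240 [ 0.613 -0.164  0.2  ]
z 0.23 484 [ 0.646 -0.163  0.231]
z 0.26 263 [ 0.68  -0.16   0.259]
z 0.29 31 [ 0.717 -0.154  0.282]
z 0.32 0 
nest [0.57966455 0.0176416  0.0203382 ] [ 0.51881637 -0.0234613   0.01002491] [0.64775029 0.06920767 0.04255001] ((583.3479614257812, 22.582183837890625), (127.98269653320312, 90.00609588623047), 1.4782054424285889)
```

View pics/z.png

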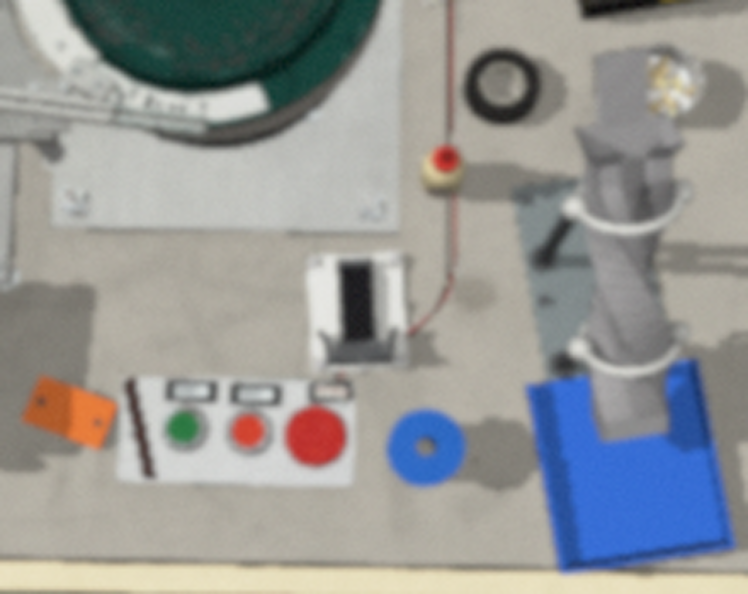

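```bash
python3 -m inch '[0,0,140,0,0,0,95,0,0,140,0,0,0,95,0,0,140,0,0,0,95,181,404,230,0,0,0,95,181,404,230,0,0,0,95,181,404,230,0,0,0,95,181,404,230,0,0,0,95,181,404,230,0,0,0,95,181,404,230,0,0,0,95,181,404,230,0,0,0,95,181,404,230,0,0,0,95,181,404,230,0,0,0,95]'
python3 - <<'E'
from h import *
c=cap('wrist'); cv2.imwrite('pics/w1.png',c['img']); print(c['s']['tool_pos'],c['s']['joints'],c['mtx'],c['D'],c['W'].round(3).tolist())
np.savez('/tmp/w1.npz',img=c['img'],r=c['range_z'],W=c['W'],mtx=c['mtx'],D=c['D'])
t=cap('top'); P,uv=cloud(t)
for n,u,v in [('box',190,228),('panel',290,250),('redbtn',313,252),('base',180,70),('oil',350,170)]:
    k=(abs(uv-[u,v]).max(1)<8); print(n,P[k].mean(0).round(3),P[k][:,2].max())
E
```

```text
time: 1.35
tool_pos: [0.4197, -0.2, 0.4198]
ee_rot: [0.0, 0.982, 0.187, 0.0]
ft_force: [0.7, -0.5, -0.0]
finger_gap: 0.0955
grip_force: 0.0
[ 0.41966378 -0.20002102  0.4198278 ] [-5.60370932e-01 -3.30616383e-01  1.69263465e+00  7.11867791e-05
  1.77933084e+00  6.34069329e-01] [[294.63578288   0.         321.86206412]
 [  0.         294.63578288 200.27508845]
 [  0.           0.           1.        ]] [-0.03341837  0.          0.          0.          0.        ] [[0.366, 0.904, 0.22, 0.48], [-0.93, 0.356, 0.086, -0.176], [-0.0, -0.236, 0.972, 0.615], [0.0, 0.0, 0.0, 1.0]]
box [0.53  0.351 0.077] 0.08214193471368492
panel [0.484 0.101 0.021] 0.033762737240514706
redbtn [0.478 0.04  0.046] 0.05602397264660541
base [0.901 0.369 0.192] 0.2196933799993086
oil [ 0.696 -0.052  0.041] 0.10825051678063669
```

View pics/w1.png

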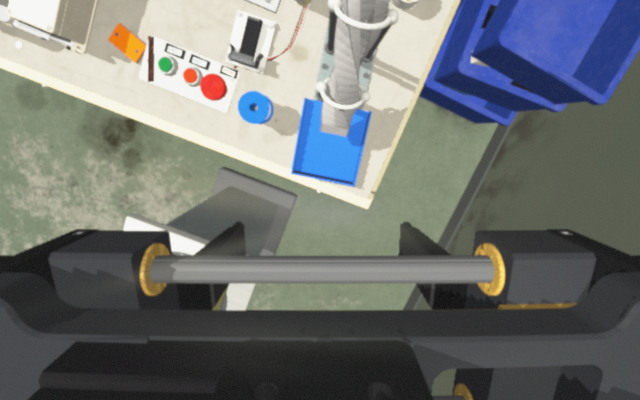

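The wrist view shows the pan, with corners at about (303,98), (293,178), (357,185) and (370,108). The nest is at (250,42), the plate at (127,43), and the chute mouth is off the top edge, so I'm moving closer.

```bash
python3 -m inch '[110,90,0,0,0,-0.23,95,110,90,0,0,0,-0.23,95,110,90,0,0,0,-0.23,95,110,90,0,0,0,-0.23,95,110,90,0,0,0,-0.23,95]'
python3 - <<'E'
from h import *
c=cap('wrist'); cv2.imwrite('pics/w2.png',c['img'])
np.savez('/tmp/w2.npz',img=c['img'],range_z=c['range_z'],W=c['W'],mtx=c['mtx'],D=c['D'])
cv2.imwrite('pics/w2z.png',cv2.resize(c['img'][0:230,200:520],None,fx=2.5,fy=2.5,interpolation=cv2.INTER_CUBIC))
E
```

```text
time: 1.95
tool_pos: [0.5296, -0.1119, 0.4183]
ee_rot: [-0.0, 0.997, 0.074, -0.001]
ft_force: [-0.8, -0.1, 0.4]
finger_gap: 0.0947
grip_force: 0.0
```

View pics/w2z.png

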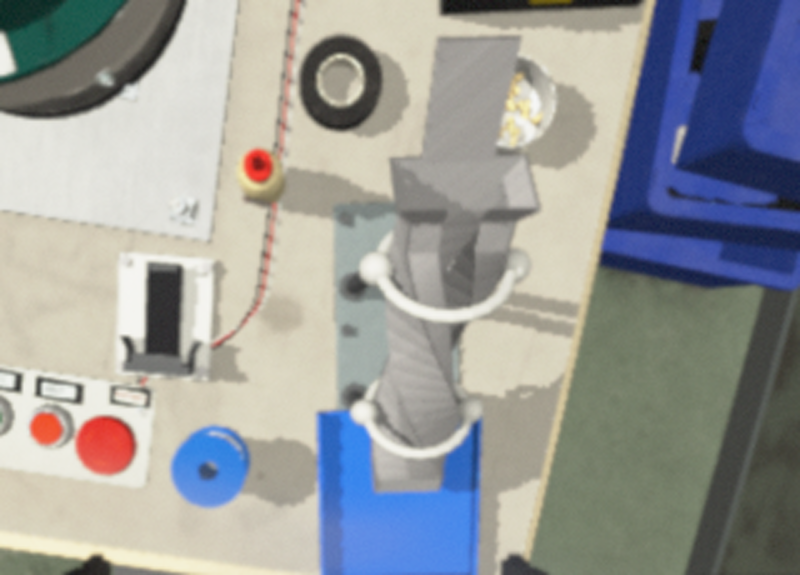

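Zoomed view (offset 200,0; ×2.5): the loading tongue's corners are (438,37), (520,38), (500,150) and (424,152). The nest foot's corners are (118,255), (213,258), (207,378) and (117,372), and its black seat bar runs from (150,263) to (182,350).

```bash
python3 - <<'E'
from h import *
d=np.load('/tmp/w2.npz'); c={k:d[k] for k in d}
H,S,V=cv2.split(cv2.cvtColor(c['img'],cv2.COLOR_BGR2HSV))
uv0=lambda p: np.array(p,float)/2.5+[200,0]-0.3
# tongue by depth mask
P,uv=cloud(c)
k=(uv[:,0]>365)&(uv[:,0]<415)&(uv[:,1]>8)&(uv[:,1]<62)&(P[:,2]>.2)
q=P[k]; 
for it in range(4):
    A=np.c_[q[:,:2],np.ones(len(q))]; co=np.linalg.lstsq(A,q[:,2],rcond=None)[0]; r=q[:,2]-A@co; q=q[abs(r)<.004]
g=np.hypot(*co[:2]); print('plane',co,'slope',np.degrees(np.arctan(g)),'yaw',np.degrees(np.arctan2(co[1],co[0])),len(q),r.std(),q.min(0),q.max(0))
n=np.array([-co[0],-co[1],1]);n/=np.linalg.norm(n)
# tongue corners cast on plane
o,dd=ray(c,uv0([(438,37),(520,38),(500,148),(424,150)])); t=(co[2]-(o[2]-co[:2]@o[:2]))/(dd[:,2]-dd[:,:2]@co[:2]); C=o+dd*t[:,None]; print('corners',C.round(4))
mid=[(C[0]+C[1])/2,(C[2]+C[3])/2]; dv=mid[0]-mid[1]; print('mid',mid,'len',np.linalg.norm(dv),'yaw',np.degrees(np.arctan2(dv[1],dv[0])),'w',np.linalg.norm(C[0]-C[1]),np.linalg.norm(C[2]-C[3]))
# nest foot
F=onz(c,uv0([(118,255),(213,258),(207,378),(117,372)]),.006); print('foot',F.round(4),F.mean(0))
x=np.vstack([F[0]-F[3],F[1]-F[2]]); print('yaw',np.degrees(np.arctan2(x[:,1],x[:,0])),np.linalg.norm(x,axis=1)); y=F[0]-F[1]; print(np.degrees(np.arctan2(-y[0],y[1])),np.linalg.norm(y))
m=(V<75)&(S<120); m2=np.zeros_like(m); m2[100:145,255:277]=m[100:145,255:277]
v,u=np.nonzero(m2); B=onz(c,np.c_[u,v],.016); print('bar',B.mean(0),cv2.minAreaRect(B[:,:2].astype(np.float32)*1e3))
d=np.load('/tmp/w1.npz'); w=dict(img=d['img'],range_z=d['r'],W=d['W'],mtx=d['mtx'],D=d['D'])
print('pan z20',onz(w,[(303,98),(293,178),(357,185),(370,108)],.02).round(4))
t=cap('top'); 
for nm,cc in (('top',t),('w2',c)):
  h,s,v_=cv2.split(cv2.cvtColor(cc['img'],cv2.COLOR_BGR2HSV)); m=(h>5)&(h<20)&(s>150)
  if nm=='top': m[:220]=0;m[270:]=0
  n_,l,st,ce=cv2.connectedComponentsWithStats(m.astype(np.uint8))
  for i in range(1,n_):
    if st[i,4]>150:
      vv,uu=np.nonzero(l==i); X=onz(cc,np.c_[uu,vv],.008); print(nm,st[i],X.mean(0),cv2.minAreaRect(X[:,:2].astype(np.float32)*1e3))
E
```

```text
plane [ 1.08781588  0.18876064 -0.46671983] slope 47.83165478713457 yaw 9.844091422838346 1477 0.0012202332466023551 [ 0.67823985 -0.19265744  0.2395899 ] [ 0.72009739 -0.13939108  0.28346458]
corners [[ 0.7136 -0.139   0.2833]
 [ 0.7187 -0.1721  0.2826]
 [ 0.6856 -0.1803  0.245 ]
 [ 0.6794 -0.1455  0.2449]]
mid [array([ 0.71614848, -0.15556996,  0.28295237]), array([ 0.68248782, -0.16289676,  0.24495276])] len 0.051290281804329714 yaw 12.279832261215214 w 0.033508479704784336 0.03532856207915017
foot [[ 0.6232  0.0516  0.006 ]
 [ 0.6316 -0.023   0.006 ]
 [ 0.5377 -0.0293  0.006 ]
 [ 0.5319  0.0441  0.006 ]] [0.58112973 0.01084525 0.006     ]
yaw [4.66982984 3.83387539] [0.09157754 0.09410783]
6.446711460901353 0.07505227488209311
bar [0.5843484  0.00962912 0.016     ] ((584.6238403320312, 9.636329650878906), (64.17952728271484, 23.7075138092041), 5.689782619476318)
pan z20 [[ 0.5208 -0.1211  0.02  ]
 [ 0.3677 -0.1571  0.02  ]
 [ 0.4022 -0.2844  0.02  ]
 [ 0.5512 -0.2484  0.02  ]]
top [227 235  27  20 328] [0.49625514 0.23400364 0.008     ] ((496.4119873046875, 234.349609375), (63.05513000488281, 37.13379669189453), 70.74543762207031)
w2 [137 138  35  31 582] [0.49593887 0.23192294 0.008     ] ((495.9378662109375, 231.83094787597656), (65.48448944091797, 39.316490173339844), 69.16085815429688)
```

```bash
python3 -m inch '[-34,342,-150,0,0,1.073,60,-34,342,-150,0,0,1.073,60,-34,342,-150,0,0,1.073,60,-34,342,-150,0,0,1.073,60,-34,342,-150,0,0,1.073,60,-34,342,-150,0,0,1.073,60,-34,342,-150,0,0,1.073,60,-34,342,-150,0,0,1.073,60,-34,342,-200,0,0,1.073,60,-34,342,-250,0,0,1.073,60,-34,342,-300,0,0,1.073,60,-34,342,-330,0,0,1.073,60]' 20
python3 - <<'E'
from h import *
for n in('wrist','top'):
  c=cap(n); print(c['s']['tool_pos'],c['s']['joints'])
  if n=='wrist': cv2.imwrite('pics/w3.png',c['img'])
  h,s,v_=cv2.split(cv2.cvtColor(c['img'],cv2.COLOR_BGR2HSV)); m=(h>5)&(h<20)&(s>150)
  n_,l,st,ce=cv2.connectedComponentsWithStats(m.astype(np.uint8))
  for i in range(1,n_):
    if st[i,4]>150:
      vv,uu=np.nonzero(l==i); X=onz(c,np.c_[uu,vv],.008); print(n,st[i],X.mean(0),cv2.minAreaRect(X[:,:2].astype(np.float32)*1e3))
E
```

```text
time: 3.25
tool_pos: [0.4933, 0.2276, 0.0857]
ee_rot: [-0.0, 0.82, 0.572, -0.002]
ft_force: [0.9, -0.1, -0.7]
finger_gap: 0.0602
grip_force: 0.0
[0.49328315 0.22762221 0.085667  ] [ 3.33687356e-01 -1.88135516e-02  1.98084575e+00 -3.33363182e-04
  1.18419007e+00  6.86928567e-01]
wrist [ 302  159   42   67 2673] [0.49574411 0.23420899 0.008     ] ((495.2646789550781, 233.28070068359375), (64.4772720336914, 38.637779235839844), 70.5924072265625)
[0.49053407 0.22658117 0.08116998] [ 3.33562800e-01 -1.51556130e-02  1.98545835e+00 -3.88845857e-04
  1.18325131e+00  6.86929403e-01]
```

```bash
python3 -m inch '[0,0,0,0,0,0,60,0,0,0,0,0,0,60]'; python3 -c "
from h import *
print(arm.observe()['tool_pos'],arm.observe()['ee_rot'])"
```

```text
time: 3.55
tool_pos: [0.4977, 0.2301, 0.0929]
ee_rot: [0.001, 0.82, 0.572, 0.003]
ft_force: [-0.1, 0.8, 1.1]
finger_gap: 0.0599
grip_force: 0.0
[0.49771264 0.2301157  0.09293241] [7.36668790e-04 8.20018534e-01 5.72330681e-01 2.57945435e-03]
```

```bash
python3 -m inch '[0,1,-30,0,0,0,60,0,1,-55,0,0,0,60,0,1,-70,0,0,0,60,0,1,-77,0,0,0,60,0,1,-77,0,0,0,60,0,1,-77,0,0,0,30,0,1,-77,0,0,0,30,0,1,-77,0,0,0,30,0,1,-77,0,0,0,30,0,1,-77,0,0,0,30,0,1,-77,0,0,0,30]' 25; python3 -c "
from h import *
print(arm.observe()['tool_pos'],arm.observe()['ee_rot'])"
```

```text
time: 4.65
tool_pos: [0.4955, 0.2311, 0.0127]
ee_rot: [0.0, 0.82, 0.573, 0.0]
ft_force: [-0.4, 0.5, 1.0]
finger_gap: 0.0302
grip_force: 0.0
[0.49548325 0.23105119 0.01270761] [1.20190869e-05 8.19706505e-01 5.72783765e-01 7.23599587e-05]
```

```bash
python3 - <<'E'
from h import *
c=cap('wrist'); cv2.imwrite('pics/w4.png',c['img'][100:400,150:550]); print(c['s']['finger_gap'],c['s']['grip_force'])
E
```

```text
0.03016701095080591 0.0
```

View pics/w4.png

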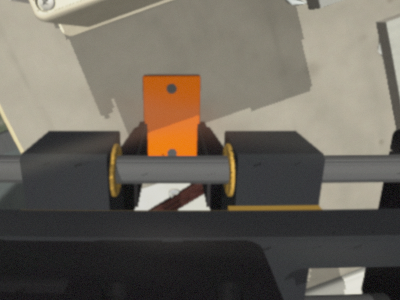

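The plate lies orange-up ahead of the jaws, from rows 75 to 157 of the crop at columns 143–201, and the finger tips are on either side at about row 125. I'm checking it against the TCP numerically.

```bash
python3 - <<'E'
from h import *
c=cap('wrist'); h,s,v_=cv2.split(cv2.cvtColor(c['img'],cv2.COLOR_BGR2HSV)); m=(h>5)&(h<20)&(s>150)
n_,l,st,ce=cv2.connectedComponentsWithStats(m.astype(np.uint8)); i=1+st[1:,4].argmax(); print(st[i])
W=c['W'];
def proj(p):
  q=np.linalg.inv(W)@np.r_[p,1]; p2,_=cv2.projectPoints(np.array([[q[0],-q[1],-q[2]]]),np.zeros(3),np.zeros(3),np.array(c['mtx']),np.array(c['D'])); return p2.ravel()
T=np.array(c['s']['tool_pos']); q=np.array(c['s']['ee_rot']); Rm=R.from_quat(q[[1,2,3,0]]).as_matrix()
for dx in(-33,0,33):
  for dy in (-20,0,20): print(dx,dy,proj(T+Rm@[dx/1e3,dy/1e3,.005]).round(0))
vv,uu=np.nonzero(l==i); X=onz(c,np.c_[uu,vv],.008); print(((X-T)@Rm).min(0),((X-T)@Rm).max(0)); print(dep(c,np.c_[uu,vv])[:,2].mean(), onz(c,[[323,188],[322,253]],.008))
E
```

```text
[ 293  175   57   81 4225]
-33 -20 [296. 266.]
-33 0 [323. 266.]
-33 20 [350. 266.]
0 -20 [295. 223.]
0 0 [323. 223.]
0 20 [351. 223.]
33 -20 [293. 177.]
33 0 [323. 177.]
33 20 [352. 177.]
[-0.02441127 -0.02045107  0.00462305] [0.03458292 0.01876226 0.00462402]
0.00946048813800706 [[0.50444978 0.25489506 0.008     ]
 [0.48713945 0.20977643 0.008     ]]
```

```bash
python3 -m inch '[0,0,0,0,0,0,10,0,0,0,0,0,0,10,0,0,0,0,0,0,10,0,0,0,0,0,0,10]' 25; python3 - <<'E'
from h import *
c=cap('wrist'); cv2.imwrite('pics/w5.png',c['img'][100:400,150:550]); h,s,v_=cv2.split(cv2.cvtColor(c['img'],cv2.COLOR_BGR2HSV)); m=(h>5)&(h<20)&(s>150)
n_,l,st,ce=cv2.connectedComponentsWithStats(m.astype(np.uint8)); i=1+st[1:,4].argmax(); print(st[i])
E
```

```text
time: 5.15
tool_pos: [0.4954, 0.231, 0.0126]
ee_rot: [-0.0, 0.82, 0.573, -0.0]
ft_force: [-0.5, 0.5, 0.2]
finger_gap: 0.0107
grip_force: 0.0
[ 293  175   57   81 3321]
```

View pics/w5.png

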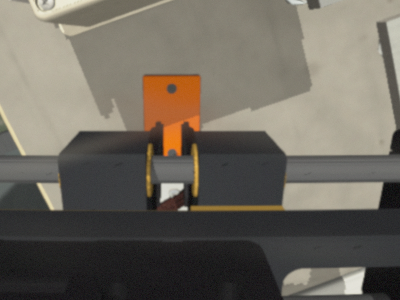

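The fingers closed above the plate: at gap 10 they stand over the orange face, with the tips at about crop row 122. I'm measuring tip and bench heights by depth.

```bash
python3 - <<'E'
from h import *
c=cap('wrist'); P,uv=cloud(c); T=np.array(c['s']['tool_pos'])
k=lambda u0,u1,v0,v1:(uv[:,0]>=u0)&(uv[:,0]<u1)&(uv[:,1]>=v0)&(uv[:,1]<v1)
for n,a in [('plate',(298,345,180,215)),('benchL',(255,285,180,215)),('bench up',(300,345,140,165))]:
    print(n,np.median(P[k(*a)][:,2]),P[k(*a)][:,2].std())
for v in range(212,262,4):
    print(v,[round(float(np.median(P[k(u,u+4,v,v+3)][:,2])),4) if k(u,u+4,v,v+3).any() else None for u in range(292,352,6)])
t=cap('top'); P,uv=cloud(t); 
for u,v in [(215,268),(225,262),(245,275),(225,225)]: print(u,v,dep(t,[[u,v]])[0])
E
```

```text
plate 0.008204831757057204 0.000614333843443605
benchL 0.00028376659668422066 0.0006622521532682107
bench up 0.000274387916514629 0.0006682831549523846
212 [0.0077, 0.0086, 0.0083, 0.0082, 0.0082, 0.0083, 0.0084, 0.0081, 0.0083, 0.0081]
216 [0.0078, 0.0083, 0.0081, 0.0078, 0.008, 0.0083, 0.0082, 0.0082, 0.0082, 0.0079]
220 [0.0071, 0.0083, 0.0082, 0.0086, 0.0081, 0.0081, 0.008, 0.0086, 0.0082, 0.0078]
224 [0.0042, 0.0084, 0.0434, 0.0396, 0.0082, 0.008, 0.0084, 0.0444, 0.0081, 0.0078]
228 [0.0062, 0.0093, 0.0517, 0.0466, 0.0081, 0.008, 0.0231, 0.0522, 0.051, 0.0077]
232 [0.122, 0.1216, 0.058, 0.053, 0.0082, 0.0084, 0.0232, 0.0583, 0.0589, 0.1227]
236 [0.1253, 0.1229, 0.0641, 0.0578, 0.0083, 0.0081, 0.0241, 0.0635, 0.0652, 0.1261]
240 [0.1292, 0.124, 0.0697, 0.0608, 0.0084, 0.0084, 0.0243, 0.069, 0.0705, 0.129]
244 [0.1318, 0.129, 0.0755, 0.0637, 0.0081, 0.0083, 0.0245, 0.0731, 0.1263, 0.1319]
248 [0.1344, 0.1306, 0.08, 0.0653, 0.0083, 0.0083, 0.0243, 0.0784, 0.1282, 0.1344]
252 [0.1372, 0.1319, 0.0844, 0.0654, 0.0084, 0.0085, 0.0251, 0.0815, 0.1279, 0.1363]
256 [0.1385, 0.1331, 0.1294, 0.1289, 0.1291, 0.1288, 0.1293, 0.1288, 0.1296, 0.1376]
260 [0.1389, 0.1341, 0.1309, 0.1308, 0.1309, 0.1306, 0.1306, 0.1306, 0.1309, 0.1373]
215 268 [0.42133988 0.20442363 0.42456613]
225 262 [0.43261294 0.18836061 0.41816442]
245 275 [0.41012982 0.15060389 0.4218396 ]
225 225 [0.50551221 0.20233217 0.36785088]
```

```bash
python3 - <<'E'
from h import *
c=cap('wrist'); P,uv=cloud(c); T=np.array(c['s']['tool_pos']); q=np.array(c['s']['ee_rot']); Rm=R.from_quat(q[[1,2,3,0]]).as_matrix()
L=(P-T)@Rm*1e3
k=(P[:,2]>.011)&(P[:,2]<.06)&(abs(L[:,0])<40)&(abs(L[:,1])<40)
o=np.argsort(-L[k][:,2])
for l,u in list(zip(L[k][o],uv[k][o]))[::25][:30]: print(l.round(1),u)
E
```

```text
[  9.1  -7.1 -24.7] [311 224]
[  8.5  -5.8 -28.5] [313 227]
[  3.2   4.3 -29.7] [330 236]
[  4.9  -5.7 -30.8] [313 234]
[ 10.9  -8.6 -31.9] [308 225]
[ 10.7  -7.4 -33.3] [310 226]
[ 10.9 -11.2 -35.7] [303 227]
[ 11.  -10.  -37.5] [305 228]
[  9.7  -6.  -39. ] [312 231]
[ 11.   -9.2 -41.1] [306 230]
[ 11.   -7.5 -42.5] [309 231]
[ 10.9   8.8 -44.1] [339 232]
[  9.3   4.4 -45.8] [331 236]
```

```bash
python3 -m inch '[0,0,0,0,0,0,60,0,0,0,0,0,0,60,0,0,0,0,0,0,60,0,0,0,0,0,0,60]' 25;python3 - <<'E'
from h import *
def f(c,T,Rm,nm):
    P,uv=cloud(c); L=(P-T)@Rm*1e3
    k=(L[:,2]<-5+(20 if nm!='now' else 0))&(L[:,2]>-60)&(abs(L[:,0])<14)&(abs(L[:,1])<75)
    print(nm,k.sum())
    for sgn in(-1,1):
        kk=k&(L[:,1]*sgn>0); o=np.argsort(-L[kk][:,2])
        for l,u in list(zip(L[kk][o],uv[kk][o]))[::12][:5]: print(l.round(1),u)
d=np.load('/tmp/w1.npz'); w=dict(img=d['img'],range_z=d['r'],W=d['W'],mtx=d['mtx'],D=d['D'])
f(w,np.array([.41966,-.20002,.41983]),R.from_quat([.982,.187,0,0]).as_matrix(),'95')
c=cap('wrist'); q=np.array(c['s']['ee_rot']); f(c,np.array(c['s']['tool_pos']),R.from_quat(q[[1,2,3,0]]).as_matrix(),'now')
print(c['tool_from_camera'])
E
```

```text
time: 5.75
tool_pos: [0.4954, 0.231, 0.0126]
ee_rot: [-0.0, 0.82, 0.573, -0.0]
ft_force: [-0.6, -0.8, 1.1]
finger_gap: 0.0369
grip_force: 0.0
95 1466
[ -2.7 -47.4 -24.7] [245 242]
[ 10.6 -49.9 -25.9] [239 222]
[ -0.1 -46.8 -26.3] [245 239]
[ -7.7 -47.2 -27. ] [245 251]
[ -8.2 -47.1 -27.4] [245 252]
[ -1.6  47.8 -24.3] [399 240]
[ -4.4  47.6 -25.7] [399 245]
[-10.8  47.3 -26.3] [398 255]
[  4.6  47.3 -27. ] [400 232]
[  9.2  47.5 -27.6] [401 225]
now 905
[-10.5 -19.1 -24.8] [292 254]
[  6.7 -19.1 -27. ] [291 229]
[  4.5 -19.  -27.9] [291 233]
[ -2.7 -19.1 -29.1] [291 245]
[  0.2 -18.9 -30. ] [291 241]
[-10.8  17.7 -24.3] [351 254]
[  6.6  17.6 -26.8] [352 229]
[ 10.9  20.4 -28.3] [357 223]
[  1.8  17.5 -29.3] [352 238]
[ 10.8  20.2 -30.1] [357 224]
[[-1.16913024e-03  9.71726262e-01  2.36107403e-01  6.53007341e-02]
 [ 9.99999227e-01  1.03625164e-03  6.86875565e-04 -3.70770836e-04]
 [ 4.22788341e-04  2.36108023e-01 -9.71726722e-01 -1.95019833e-01]
 [ 0.00000000e+00  0.00000000e+00  0.00000000e+00  1.00000000e+00]]
```

```bash
python3 -m inch '[0,0,0,0,0,0,60,0,0,0,0,0,0,60,0,0,0,0,0,0,60,0,1,-10,0,0,0,60,0,1,-18,0,0,0,60,0,1,-24,0,0,0,60,0,1,-27,0,0,0,60,0,1,-28,0,0,0,60,0,1,-28,0,0,0,60]' 25;python3 - <<'E'
from h import *
c=cap('wrist'); q=np.array(c['s']['ee_rot']); T=np.array(c['s']['tool_pos']);Rm=R.from_quat(q[[1,2,3,0]]).as_matrix(); print(T)
P,uv=cloud(c); L=(P-T)@Rm*1e3
k=(P[:,2]>.002)&(L[:,2]>-60)&(abs(L[:,0])<14)&(abs(L[:,1])<45)&(abs(L[:,1])>24)
o=np.argsort(P[k][:,2]); print(P[k][o][::10][:8].round(4), L[k][o][::10][:8].round(1))
cv2.imwrite('pics/w6.png',c['img'][100:400,150:550])
E
```

```text
time: 6.7
tool_pos: [0.4954, 0.232, -0.0156]
ee_rot: [-0.0, 0.82, 0.573, -0.0]
ft_force: [0.3, 0.7, -0.1]
finger_gap: 0.0598
grip_force: 0.0
[ 0.49540363  0.23201698 -0.01556282]
[[0.4677 0.2529 0.0021]
 [0.5253 0.228  0.0092]
 [0.5249 0.2271 0.0099]
 [0.5242 0.2254 0.0103]
 [0.5254 0.2292 0.0106]
 [0.4662 0.2421 0.0109]
 [0.5216 0.2178 0.0113]
 [0.4689 0.253  0.0116]] [[ 10.1 -33.2 -17.7]
 [  6.5  29.4 -24.8]
 [  5.5  29.4 -25.5]
 [  3.7  29.4 -25.9]
 [  7.6  29.2 -26.1]
 [ -0.6 -30.9 -26.4]
 [ -4.4  29.5 -26.8]
 [ 10.6 -32.1 -27.2]]
```

View pics/w6.png

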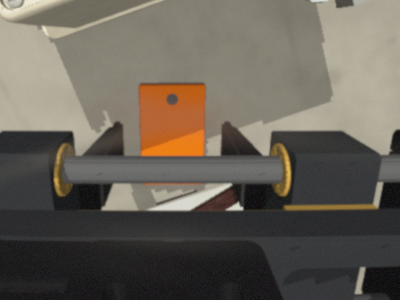

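The fingers now straddle the plate (columns 139–205 of the crop), with the tips at about z = 8 mm. The real tips are therefore about 24 mm behind the reported TCP, not 11 mm ahead of it, and I'll work from the measured tip.

```bash
python3 -m inch '[0,0,-3,0,0,0,60,0,0,-5,0,0,0,60,0,0,-6,0,0,0,60,0,0,-6,0,0,0,30,0,0,-6,0,0,0,30,0,0,-6,0,0,0,30,0,0,-6,0,0,0,30,0,0,-6,0,0,0,30,0,0,-6,0,0,0,30]' 25;python3 -m inch '[0,0,20,0,0,0,30,0,0,50,0,0,0,30,0,0,80,0,0,0,30,0,0,80,0,0,0,30]' 25;python3 - <<'E'
from h import *
c=cap('wrist'); q=np.array(c['s']['ee_rot']); T=np.array(c['s']['tool_pos']);Rm=R.from_quat(q[[1,2,3,0]]).as_matrix(); print(T)
h,s,v_=cv2.split(cv2.cvtColor(c['img'],cv2.COLOR_BGR2HSV)); m=(h>5)&(h<20)&(s>150)
n_,l,st,ce=cv2.connectedComponentsWithStats(m.astype(np.uint8)); i=1+st[1:,4].argmax(); print(st[i])
v,u=np.nonzero(l==i); L=(dep(c,np.c_[u,v])-T)@Rm*1e3; print(np.median(L,0),L.min(0),L.max(0))
E
```

```text
time: 7.65
tool_pos: [0.4955, 0.2321, -0.0213]
ee_rot: [0.0, 0.82, 0.573, 0.0]
ft_force: [-0.0, 0.2, 0.0]
finger_gap: 0.0396
grip_force: 25.0
time: 8.05
tool_pos: [0.4989, 0.2333, 0.0635]
ee_rot: [0.001, 0.82, 0.573, 0.004]
ft_force: [0.9, 0.5, -0.4]
finger_gap: 0.0396
grip_force: 25.0
[0.49889362 0.23332411 0.06345097]
[ 288  186   69   70 4595]
[ 12.48659066  -0.4218819  -29.51367909] [  -9.66814897  -20.59722733 -195.02657987] [65.3022368 29.9886648 63.7505958]
```

```bash
cat >> h.py <<'E'
yaw=np.radians
def chuteR(psi=11.5,tilt=48):
    zt=R.from_euler('z',psi,degrees=True); return zt*R.from_euler('y',-tilt,degrees=True)*R.from_matrix(np.diag([1.,-1,-1]))
def cur():
    s=arm.observe(); q=np.array(s['ee_rot']); return np.array(s['tool_pos']),R.from_quat(q[[1,2,3,0]])
def delta(p,Rt):
    T,Rc=cur(); print('shift mm',((np.array(p)-T)*1e3).round(1),'rotvec',(Rt*Rc.inv()).as_rotvec().round(3))
E
python3 -m inch '[0,0,50,0,0,0,30,0,0,100,0,0,0,30,0,0,150,0,0,0,30,0,0,200,0,0,0,30,0,0,250,0,0,0,30,0,0,300,0,0,0,30,0,0,330,0,0,0,30,0,0,330,0,0,0,30,0,0,330,0,0,0,30]'
python3 - <<'E'
from h import *
print(cur()[0]); delta([.6564,-.1678,.42],chuteR()); delta([.6564,-.1678,.3042],chuteR()); delta([.7146,-.1558,.2507],chuteR())
t=cap('top');P,uv=cloud(t); k=(abs(uv-[280,105])<[55,55]).all(1); print('bowl zmax',np.percentile(P[k][:,2],98), P[k][P[k][:,2]>.1].min(0))
E
```

```text
time: 9.0
tool_pos: [0.4954, 0.232, 0.3867]
ee_rot: [-0.0, 0.82, 0.573, -0.001]
ft_force: [-1.0, -0.6, -1.4]
finger_gap: 0.0397
grip_force: 25.0
[0.49539969 0.23199914 0.38670947]
shift mm [ 161.  -399.8   33.3] rotvec [ 0.569 -0.664 -0.957]
shift mm [ 161.  -399.8  -82.5] rotvec [ 0.569 -0.664 -0.957]
shift mm [ 219.2 -387.8 -136. ] rotvec [ 0.569 -0.664 -0.957]
bowl zmax 0.19733564055729408 [ 0.68173044 -0.00378535  0.13082496]
```

```bash
python3 -m inch '[161,-400,33,0.569,-0.664,-0.957,30,161,-400,33,0.569,-0.664,-0.957,30,161,-400,33,0.569,-0.664,-0.957,30,161,-400,33,0.569,-0.664,-0.957,30,161,-400,33,0.569,-0.664,-0.957,30,161,-400,33,0.569,-0.664,-0.957,30,161,-400,33,0.569,-0.664,-0.957,30,161,-400,33,0.569,-0.664,-0.957,30,161,-400,33,0.569,-0.664,-0.957,30,161,-400,33,0.569,-0.664,-0.957,30,161,-400,33,0.569,-0.664,-0.957,30,161,-400,33,0.569,-0.664,-0.957,30]'
python3 - <<'E'
from h import *
print(arm.observe()['joints']); delta([.6564,-.1678,.3042],chuteR()); delta([.7146,-.1558,.2507],chuteR())
E
```

```text
time: 10.25
tool_pos: [0.6562, -0.1668, 0.42]
ee_rot: [-0.041, 0.909, 0.092, 0.404]
ft_force: [0.0, 0.5, -0.5]
finger_gap: 0.0397
grip_force: 25.0
[-0.57846646 -0.31641931  1.85213004  0.6493999   1.04256725  0.62032394]
shift mm [   0.2   -1.  -115.8] rotvec [-0.    -0.001 -0.001]
shift mm [  58.4   11.  -169.3] rotvec [-0.    -0.001 -0.001]
```

```bash
python3 -m inch '[0,0,-40,0,0,0,30,0,0,-80,0,0,0,30,0,-1,-116,0,0,0,30,15,2,-129,0,0,0,30,28,5,-141,0,0,0,30,36.6,6.6,-149,0,0,0,30,36.6,6.6,-149,0,0,0,30,36.6,6.6,-149,0,0,0,30]'
python3 - <<'E'
from h import *
c=cap('wrist'); np.savez('/tmp/w7.npz',img=c['img'],range_z=c['range_z'],W=c['W'],mtx=c['mtx'],D=c['D'])
cv2.imwrite('pics/w7.png',c['img'])
delta([.7146,-.1558,.2507],chuteR())
E
```

```text
time: 11.05
tool_pos: [0.6933, -0.1606, 0.2733]
ee_rot: [-0.04, 0.909, 0.092, 0.405]
ft_force: [0.5, 0.1, -0.2]
finger_gap: 0.0396
grip_force: 25.0
shift mm [ 21.4   5.2 -22.9] rotvec [0.002 0.002 0.   ]
```

View pics/w7.png

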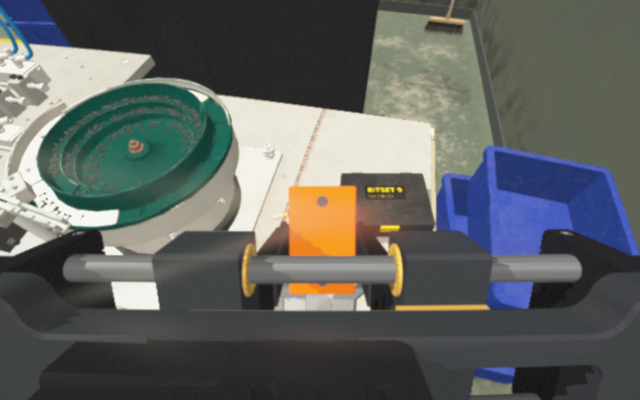

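The plate (orange, columns 289–356, rows 186–294) is held square and covers the tongue behind it. I'm lowering onto the tongue.

```bash
python3 -m inch '[7,1.5,-7,0,0,0,30,14,3,-14,0,0,0,30,18,4,-18,0,0,0,30,21.4,4.6,-21,0,0,0,30,21.4,4.6,-21,0,0,0,30,21.4,4.6,-21,0,0,0,30]'
python3 - <<'E'
from h import *
delta([.7146,-.1558,.2507],chuteR())
t=cap('top'); cv2.imwrite('pics/t8.png',cv2.resize(t['img'][100:200,350:470],None,fx=5,fy=5,interpolation=cv2.INTER_CUBIC))
h,s,v=cv2.split(cv2.cvtColor(t['img'],cv2.COLOR_BGR2HSV)); m=(h>5)&(h<20)&(s>150); m[:100]=0;m[200:]=0;m[:,:350]=0
v,u=np.nonzero(m); print(len(u)); 
if len(u): print(dep(t,np.c_[u,v]).mean(0))
E
```

```text
time: 11.7
tool_pos: [0.7145, -0.1568, 0.2514]
ee_rot: [-0.04, 0.909, 0.091, 0.405]
ft_force: [-1.1, -0.3, -0.5]
finger_gap: 0.0397
grip_force: 25.0
shift mm [ 0.1  1.  -0.7] rotvec [0.001 0.001 0.001]
389
[ 0.69527521 -0.15866891  0.28439491]
```

```bash
python3 -m inch '[0.7,0.9,-1.2,0,0,0,30,0.7,0.9,-1.2,0,0,0,30,1.4,1,-1.8,0,0,0,30,1.4,1,-1.8,0,0,0,30]'
```

```text
time: 12.15
tool_pos: [0.7159, -0.1561, 0.2511]
ee_rot: [-0.04, 0.908, 0.091, 0.406]
ft_force: [-6.4, -1.1, 3.8]
finger_gap: 0.0396
grip_force: 25.0
```

View pics/t8.png

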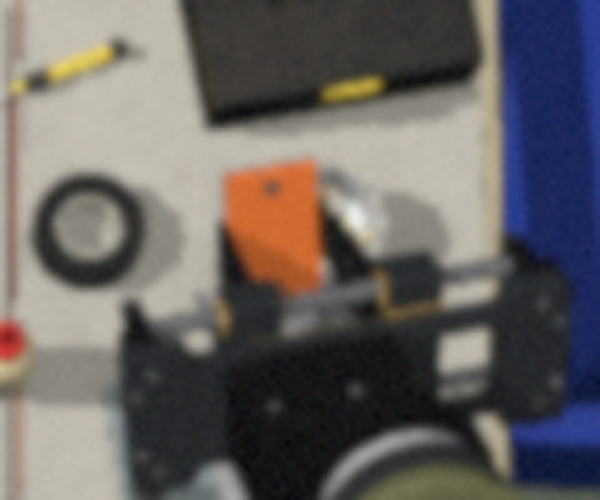

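The plate (orange, pixels 225–325, 165–295 of the crop) sits on the tongue, and about 7.5 N of contact along the slope normal confirms it. That was my tenth picture, so from here I work from numbers only. Releasing.

```bash
python3 -m inch '[0,0,0,0,0,0,60,0,0,0,0,0,0,60,0,0,0,0,0,0,60,0,0,0,0,0,0,60,0,0,0,0,0,0,60,0,0,0,0,0,0,60]'
python3 -m inch '[-18,-4,17,0,0,0,60,-36,-7,33,0,0,0,60,-58,-12,53,0,0,0,60,-58,-12,100,0,0,0,60,-58,-12,150,0,0,0,60,-58,-12,170,0,0,0,60,-58,-12,170,0,0,0,60]'
python3 - <<'E'
from h import *
for n in('top','wrist'):
  c=cap(n); h,s,v=cv2.split(cv2.cvtColor(c['img'],cv2.COLOR_BGR2HSV)); m=(h>5)&(h<20)&(s>150)
  n_,l,st,ce=cv2.connectedComponentsWithStats(m.astype(np.uint8)); print(n,[x for x in st[1:].tolist() if x[4]>40])
t=cap('top'); h,s,v=cv2.split(cv2.cvtColor(t['img'],cv2.COLOR_BGR2HSV))
P,uv=cloud(t); k=(uv[:,0]>370)&(uv[:,0]<445)&(uv[:,1]>225)&(uv[:,1]<295)
blue=((h>100)&(h<125)&(s>120))[uv[:,1],uv[:,0]]
kk=k&~blue; Q=P[kk]; ok=(Q[:,2]<.03)&(Q[:,2]>.004)&(Q[:,0]>.36); print(ok.sum(),Q[ok].mean(0),cv2.minAreaRect(Q[ok][:,:2].astype(np.float32)*1e3))
for r in range(232,292,3): print(r,''.join('b' if ((h>100)&(h<125)&(s>120))[r,u] else '.' for u in range(372,444)))
E
```

```text
time: 12.75
tool_pos: [0.7158, -0.1557, 0.2497]
ee_rot: [-0.04, 0.909, 0.091, 0.405]
ft_force: [-0.2, 0.7, 0.3]
finger_gap: 0.0602
grip_force: 0.0
time: 13.45
tool_pos: [0.6587, -0.1683, 0.4268]
ee_rot: [-0.038, 0.907, 0.092, 0.409]
ft_force: [1.2, 0.9, 0.7]
finger_gap: 0.0599
grip_force: 0.0
top []
wrist []
611 [ 0.44525356 -0.18931179  0.01144447] ((466.58197021484375, -206.16311645507812), (175.33094787597656, 188.12203979492188), 1.0025348663330078)
232 .............................................bbbbbbbbb..................
235 ...........bbbbbbbbbb.......................bbbbbbbbbb..................
238 ...bbbbbbbbbbbbbbbbbbb......................bbbbbbbbbb..................
241 ....bbbbbbbbbbbbbbbbbb......................bbbbbbbbbbb.................
244 .....bbbbbbbbbbbbbbbbb.......................bbbbbbbbbbb................
247 .....bbbbbbbbbbbbbbbbbb......................bbbbbbbbbbb................
250 ......bbbbbbbbbbbbbbbbbb.....................bbbbbbbbbbbb...............
253 ......bbbbbbbbbbbbbbbbbbb......bbbbbbbbbbbbbbbbbbbbbbbbbbb..............
256 ......bbbbbbbbbbbbbbbb
[... 197 characters left out ...]
.......
265 ........bbbbbbbbbbbbbbbb.................bbbbbbbbbbbbb..................
268 .........bbbbbbbbbbbbbbb..................bbbbbbbbbb....................
271 .........bbbbbbbbbbbbbbbb..................bbbbbbbb.....................
274 ..........bbbbbbbbbbbbbbbb.................bbbbbb.......................
277 ..........bbbbbbbbbbbbbbbb..................bbb.........................
280 ...........bbbbbbbbbbbbbbbb.............................................
283 ...........bbbbbbbbbbbbbbbbb............................................
286 ............bbbbbbbbbbbbbbbb............................................
289 ............bbbbbbbbbbbbbbbbb....bbbbbb.................................
```

```bash
python3 - <<'E'
from h import *
delta([.37,-.215,.33],chuteR(11.5,0)); t=cap('top'); print(onz(t,[[405,274],[403,262]],.012))
E
```

```text
shift mm [-287.4  -47.5  -87.3] rotvec [-0.167  0.819  0.001]
[[ 0.4275849  -0.19931405  0.012     ]
 [ 0.45854105 -0.19434207  0.012     ]]
```

```bash
python3 -m inch '[-100,-20,0,-0.05,0.24,0,60,-200,-40,-40,-0.1,0.48,0,60,-287,-48,-87,-0.167,0.819,0,60,-287,-48,-87,-0.167,0.819,0,60,-287,-48,-87,-0.167,0.819,0,60,-287,-48,-87,-0.167,0.819,0,60,-287,-48,-87,-0.167,0.819,0,60,-287,-48,-87,-0.167,0.819,0,60,-287,-48,-87,-0.167,0.819,0,60,-287,-48,-87,-0.167,0.819,0,60]'
cat > pl.py <<'E'
from h import *
c=cap('wrist'); cv2.imwrite('pics/pan_w.png',c['img'])
h,s,v=cv2.split(cv2.cvtColor(c['img'],cv2.COLOR_BGR2HSV))
P,uv=cloud(c); X=P
# chute frame coordinates
o=np.array([.4925,-.2011]); a=np.radians(11.5); Rz=np.array([[np.cos(a),-np.sin(a)],[np.sin(a),np.cos(a)]])
C=(P[:,:2]-o)@Rz
inn=(C[:,0]>-.096)&(C[:,0]<.03)&(abs(C[:,1])<.06)&(P[:,2]<.03)&(P[:,2]>-.01)
lowS=(s<110)[uv[:,1],uv[:,0]]
m=np.zeros((400,640),np.uint8); m[uv[:,1],uv[:,0]]=inn&lowS
m=cv2.morphologyEx(m,cv2.MORPH_OPEN,np.ones((3,3)))
n,l,st,ce=cv2.connectedComponentsWithStats(m)
for i in range(1,n):
    if st[i,4]>100:
        vv,uu=np.nonzero(l==i); Q=onz(c,np.c_[uu,vv],.012); D=dep(c,np.c_[uu,vv])
        r=cv2.minAreaRect(Q[:,:2].astype(np.float32)*1e3); print(st[i],'z',np.median(D[:,2]),D[:,2].std(),'c',Q.mean(0),'rect',r)
        # plane tilt
        A=np.c_[D[:,:2],np.ones(len(D))]; print('plane',np.linalg.lstsq(A,D[:,2],rcond=None)[0][:2])
fl=inn&~lowS&(C[:,0]>-.09)&(abs(C[:,1])<.05); print('floor z',np.median(P[fl][:,2]))
print('T',cur()[0])
E
python3 pl.py
```

```text
time: 14.65
tool_pos: [0.3715, -0.2158, 0.3332]
ee_rot: [0.001, 0.995, 0.1, 0.002]
ft_force: [-0.6, 0.8, 0.3]
finger_gap: 0.0597
grip_force: 0.0
[309 116  25  37 897] z 0.012222518187369191 0.0020435641265599703 c [ 0.42813183 -0.20409789  0.012     ] rect ((427.5639953613281, -203.76817321777344), (60.716156005859375, 40.93897247314453), 11.939679145812988)
plane [-0.01675138  0.02591941]
floor z 0.004226064131489737
T [ 0.37147225 -0.21581984  0.33326994]
```

```bash
python3 -m inch '[30,6,-40,0,0,0,70,60,12,-80,0,0,0,70,61,12,-130,0,0,0,70,61,12,-180,0,0,0,70,61,12,-230,0,0,0,70,61,12,-280,0,0,0,70,61,12,-300,0,0,0,70,61,12,-300,0,0,0,70,61,12,-300,0,0,0,70]'
python3 -c "
from h import *
delta([.4316,-.2032,-.018],chuteR(11.9,0))"
```

```text
time: 15.6
tool_pos: [0.4328, -0.2041, 0.0337]
ee_rot: [0.001, 0.995, 0.1, 0.002]
ft_force: [0.7, 0.1, 0.0]
finger_gap: 0.07
grip_force: 0.0
shift mm [ -1.2   0.9 -51.7] rotvec [0.002 0.004 0.007]
```

```bash
python3 -m inch '[0,0,-20,0,0,0.007,70,0,0,-35,0,0,0.007,70,0,0,-43,0,0,0.007,70,0,0,-43,0,0,0.007,70,0,0,-43,0,0,0.007,70]'
python3 -c "
from h import *
delta([.4316,-.2032,-.018],chuteR(11.9,0))"
```

```text
time: 16.1
tool_pos: [0.4331, -0.2045, -0.0086]
ee_rot: [0.002, 0.995, 0.104, 0.003]
ft_force: [0.8, 0.5, -0.4]
finger_gap: 0.0702
grip_force: 0.0
shift mm [-1.5  1.3 -9.4] rotvec [ 0.003  0.006 -0.   ]
```

```bash
python3 -m inch '[-1,1,-5,0,0,0,70,-1,1,-8.5,0,0,0,70,-1,1,-8.5,0,0,0,60,-1,1,-8.5,0,0,0,30,-1,1,-8.5,0,0,0,30,-1,1,-8.5,0,0,0,30,-1,1,-8.5,0,0,0,30,-1,1,-8.5,0,0,0,30,-1,1,-8.5,0,0,0,30,-1,1,-8.5,0,0,0,30]' 25
```

```text
time: 17.1
tool_pos: [0.431, -0.2028, -0.0186]
ee_rot: [0.001, 0.995, 0.104, 0.002]
ft_force: [0.4, -0.9, 0.3]
finger_gap: 0.0397
grip_force: 25.0
```

```bash
python3 -m inch '[0,0,12,0,0,0,30,-4,-1,25,0,0,0,30,-20,-4,33,0,0,0,30,-50,-10,40,0,0,0,30,-80,-16,60,0,0,0,30,-80,-16,110,0,0,0,30,-80,-16,160,0,0,0,30,-80,-16,210,0,0,0,30,-80,-16,260,0,0,0,30,-80,-16,300,0,0,0,30,-80,-16,300,0,0,0,30]' 25
python3 -m inch '[0,40,0,0,0,0,30,40,80,0,0,0,0,30,80,120,0,0,0,0,30,110,160,0,0,0,-0.1,30,120,200,0,0,0,-0.12,30,120,225,0,0,0,-0.12,30,120,225,0,0,0,-0.12,30,120,225,0,0,0,-0.12,30,120,225,0,0,0,-0.12,30]'
python3 - <<'E'
from h import *
T,Rc=cur(); print(T,Rc.as_euler('xyz',degrees=True))
c=cap('wrist'); np.savez('/tmp/w9.npz',img=c['img'],range_z=c['range_z'],W=c['W'],mtx=c['mtx'],D=c['D'])
P,uv=cloud(c); L=(P-T)@Rc.as_matrix()*1e3
k=(L[:,2]>-33)&(L[:,2]<-26)&(abs(L[:,1])<24)&(abs(L[:,0])<60); print('plate',k.sum(),np.median(L[k],0),L[k].min(0),L[k].max(0))
for x in range(0,44,3):
  q=k&(abs(L[:,0]-x)<1.5); print(x,q.sum(),L[q][:,1].min().round(1) if q.any() else '',L[q][:,1].max().round(1) if q.any() else '',np.median(L[q][:,2]).round(2) if q.any() else '')
E
```

```text
time: 18.2
tool_pos: [0.3523, -0.2204, 0.2896]
ee_rot: [0.005, 0.995, 0.104, 0.006]
ft_force: [0.3, -0.6, -0.2]
finger_gap: 0.0401
grip_force: 25.0
time: 19.1
tool_pos: [0.4702, 0.0053, 0.281]
ee_rot: [0.001, 0.999, 0.043, 0.001]
ft_force: [-0.0, -0.5, -0.5]
finger_gap: 0.0395
grip_force: 25.0
[0.47022186 0.00529524 0.28097647] [ 1.79866505e+02 -1.18208541e-01  4.98165534e+00]
plate 5073 [  6.09646675  -0.12880296 -30.9071767 ] [-38.25832132 -23.95687129 -32.98400389] [ 27.39499922  23.6938793  -26.00647709]
0 329 -19.8 20.0 -31.04
3 337 -19.9 20.1 -30.88
6 313 -19.7 20.0 -30.82
9 358 -21.3 21.6 -30.91
12 362 -24.0 23.7 -30.94
15 328 -19.6 19.8 -30.93
18 347 -19.4 20.2 -30.87
21 337 -19.3 20.3 -30.88
24 360 -19.2 20.2 -30.82
27 298 -19.2 20.2 -30.14
30 0   
33 0   
36 0   
39 0   
42 0
```

```bash
cat > nest.py <<'E'
from h import *
import sys
def nest(c,show=True):
    P,uv=cloud(c); H,S,V=cv2.split(cv2.cvtColor(c['img'],cv2.COLOR_BGR2HSV)); vv=V[uv[:,1],uv[:,0]]
    k=(abs(P[:,0]-.582)<.062)&(abs(P[:,1]-.011)<.05)&(P[:,2]>.0032)&(P[:,2]<.05)
    m=np.zeros((400,640),np.uint8); m[uv[k][:,1],uv[k][:,0]]=1
    n,l,st,ce=cv2.connectedComponentsWithStats(cv2.morphologyEx(m,cv2.MORPH_OPEN,np.ones((3,3)))); i=1+st[1:,4].argmax()
    k&=(l==i)[uv[:,1],uv[:,0]]
    Q=P[k]; print('all',k.sum(),cv2.minAreaRect(Q[:,:2].astype(np.float32)*1e3))
    f=k&(P[:,2]<.010)&(P[:,2]>.004); print('foot',cv2.minAreaRect(P[f][:,:2].astype(np.float32)*1e3),np.median(P[f][:,2]))
    b=k&(P[:,2]>.013)&(P[:,2]<.0185); print('seat',b.sum(),P[b].mean(0),cv2.minAreaRect(P[b][:,:2].astype(np.float32)*1e3))
    t=k&(P[:,2]>.0215)&(P[:,0]>.595); print('stop',t.sum(),P[t].mean(0) if t.any() else '')
    t=k&(P[:,2]>.031)&(P[:,0]<.575); print('lip',t.sum(),P[t].mean(0),cv2.minAreaRect(P[t][:,:2].astype(np.float32)*1e3) if t.any() else '')
    # dark seat bar by colour
    B=k&(vv<70)&(P[:,2]>.012)&(P[:,2]<.02); print('dark',B.sum(),P[B].mean(0) if B.any() else '',cv2.minAreaRect(P[B][:,:2].astype(np.float32)*1e3) if B.any() else '')
    ang=np.radians(5); x=P[:,:2]@[np.cos(ang),np.sin(ang)]
    y=P[:,:2]@[-np.sin(ang),np.cos(ang)]
    c0=np.array([.582,.011]); x0=c0@[np.cos(ang),np.sin(ang)]; y0=c0@[-np.sin(ang),np.cos(ang)]
    pr=k&(abs(y-y0)<.008)
    print('profile',[(d,round(float(np.median(P[pr&(abs(x-x0-d/1e3)<.001)][:,2]))*1e3,1) if (pr&(abs(x-x0-d/1e3)<.001)).any() else None) for d in range(-54,56,2)])
    for d in (-10,0,10,20):
        pr=k&(abs(x-x0-d/1e3)<.003); print('yprof',d,[(e,round(float(np.median(P[pr&(abs(y-y0-e/1e3)<.001)][:,2]))*1e3,1) if (pr&(abs(y-y0-e/1e3)<.001)).any() else None) for e in list(range(-42,42,2))])
if __name__=='__main__':
    d=np.load('/tmp/w9.npz'); nest({k:d[k] for k in d})
E
python3 nest.py
```

```text
all 3270 ((580.1456298828125, 10.792400360107422), (95.79998016357422, 76.2323226928711), 3.9960858821868896)
foot ((580.0999755859375, 10.765621185302734), (95.64488983154297, 76.18526458740234), 3.9960858821868896) 0.0061675866313261885
seat 837 [0.58570279 0.01135146 0.01615494] ((587.3912353515625, 17.6972713470459), (66.866455078125, 40.84492492675781), 4.025062084197998)
stop 64 [0.61746151 0.01337243 0.02435617]
lip 346 [0.54484099 0.00901886 0.03520664] ((545.494384765625, 8.628555297851562), (14.151995658874512, 51.00541305541992), 4.926004886627197)
dark 695 [0.58524982 0.01050215 0.01621377] ((585.0314331054688, 10.278759002685547), (60.714508056640625, 22.619558334350586), 4.7188944816589355)
profile [(-54, None), (-52, None), (-50, 4.4), (-48, 6.5), (-46, 6.3), (-44, 21.1), (-42, 35.7), (-40, 35.2), (-38, 34.4), (-36, 35.3), (-34, 35.4), (-32, 35.9), (-30, 34.9), (-28, 16.4), (-26, 16.2), (-24, 16.5), (-22, 16.2), (-20, 16.3), (-18, 16.3), (-16, 16.2), (-14, 16.5), (-12, 16.2), (-10, 16.6), (-8, 16.4), (-6, 16.5), (-4, 15.8), (-2, 15.9), (0, 16.5), (2, 16.3), (4, 16.4), 
[... 1604 characters left out ...]
 15.7), (8, 16.0), (10, 16.3), (12, 15.6), (14, 10.7), (16, 7.2), (18, 6.6), (20, 7.1), (22, 6.0), (24, 5.5), (26, 6.1), (28, 6.2), (30, 6.0), (32, 6.1), (34, 6.2), (36, 5.5), (38, 4.3), (40, None)]
yprof 20 [(-42, None), (-40, None), (-38, 3.9), (-36, 5.9), (-34, 6.1), (-32, 6.6), (-30, 6.4), (-28, 5.4), (-26, 6.1), (-24, 5.5), (-22, 6.6), (-20, 5.7), (-18, 6.4), (-16, 7.1), (-14, 16.4), (-12, 15.2), (-10, 15.0), (-8, 16.4), (-6, 15.5), (-4, 16.2), (-2, 15.8), (0, 16.1), (2, 15.9), (4, 15.6), (6, 14.9), (8, 16.3), (10, 16.7), (12, 16.4), (14, 10.9), (16, 6.3), (18, 5.1), (20, 5.8), (22, 5.5), (24, 6.0), (26, 6.4), (28, 6.0), (30, 5.9), (32, 5.8), (34, 5.6), (36, 5.8), (38, 5.0), (40, None)]
```

```bash
cat > seq.py <<'E'
from h import *
N=np.array([.5803,.0108,.0162]); a=np.radians(4.2)
def tcp(cx,cz,th,cy=0,off=(-5,.4,-26.9)):
    Rt=chuteR(4.7,th); C=N+np.array([np.cos(a)*cx-np.sin(a)*cy,np.sin(a)*cx+np.cos(a)*cy,cz])/1e3
    return C-Rt.apply(np.array(off)/1e3),Rt
def show(*L):
    for l in L: print(l,end=' '); delta(*tcp(*l))
E
python3 - <<'E'
from seq import *
show((13.4,80,16),(13.4,18.5,16),(-1,14.3,16))
E
```

```text
(13.4, 80, 16) shift mm [ 135.5    8.1 -209.4] rotvec [ 0.025 -0.276 -0.004]
(13.4, 18.5, 16) shift mm [ 135.5    8.1 -270.9] rotvec [ 0.025 -0.276 -0.004]
(-1, 14.3, 16) shift mm [ 121.1    7.  -275.1] rotvec [ 0.025 -0.276 -0.004]
```

```bash
python3 -m inch '[40,3,-30,0.01,-0.12,0,30,90,6,-60,0.02,-0.24,0,30,135,8,-90,0.025,-0.276,-0.004,30,135,8,-130,0.025,-0.276,-0.004,30,135,8,-170,0.025,-0.276,-0.004,30,135,8,-200,0.025,-0.276,-0.004,30,135,8,-209,0.025,-0.276,-0.004,30,135,8,-209,0.025,-0.276,-0.004,30,135,8,-209,0.025,-0.276,-0.004,30,135,8,-209,0.025,-0.276,-0.004,30]'
python3 - <<'E'
from seq import *
import nest
show((13.4,80,16),(13.4,18.5,16),(-1,14.3,16))
c=cap('wrist'); T,Rc=cur(); P,uv=cloud(c); L=(P-T)@Rc.as_matrix()*1e3
k=(L[:,2]>-33)&(L[:,2]<-27)&(abs(L[:,1])<22)&(abs(L[:,0])<45); print('plate',k.sum(),L[k].min(0),L[k].max(0),np.median(L[k],0))
# visible nest tail stop / foot tail corner
k=(abs(P[:,0]-.62)<.02)&(abs(P[:,1]-.011)<.03)&(P[:,2]>.021)&(P[:,2]<.028)
print('stop',k.sum(),P[k].mean(0),P[k].min(0),P[k].max(0))
E
```

```text
time: 20.15
tool_pos: [0.6078, 0.0137, 0.0755]
ee_rot: [-0.005, 0.989, 0.041, 0.142]
ft_force: [-0.0, 0.2, -0.7]
finger_gap: 0.0398
grip_force: 25.0
(13.4, 80, 16) shift mm [-2.  -0.5 -3.7] rotvec [ 0.001  0.006 -0.001]
(13.4, 18.5, 16) shift mm [ -2.   -0.5 -65.2] rotvec [ 0.001  0.006 -0.001]
(-1, 14.3, 16) shift mm [-16.4  -1.6 -69.4] rotvec [ 0.001  0.006 -0.001]
plate 5001 [-38.32739844 -21.93720548 -32.9974862 ] [ 27.60696667  21.94314957 -27.00547322] [  6.1576594    0.08040609 -31.17756188]<stdin>:8: RuntimeWarning: Mean of empty slice.
  ret = um.true_divide(
Traceback (most recent call last):
ValueError: zero-size array to reduction operation minimum which has no identity
```

```bash
python3 -m inch '[-1,0,-25,0,0.003,0,30,-1,0,-45,0,0.003,0,30,-1,0,-56,0,0.003,0,30,-1,0,-60,0,0.003,0,30,-1,0,-60,0,0.003,0,30,-1,0,-60,0,0.003,0,30,-1,0,-60,0,0.003,0,30]'
python3 - <<'E'
from seq import *
show((13.4,18.5,16),(-1,14.3,16))
E
```

```text
time: 20.9
tool_pos: [0.6059, 0.0142, 0.0138]
ee_rot: [-0.005, 0.989, 0.041, 0.139]
ft_force: [0.6, 0.2, -0.9]
finger_gap: 0.0396
grip_force: 25.0
(13.4, 18.5, 16) shift mm [-0.1 -1.  -3.5] rotvec [ 0.001  0.    -0.002]
(-1, 14.3, 16) shift mm [-14.5  -2.   -7.7] rotvec [ 0.001  0.    -0.002]
```

Slide in under the lip along the tilt, slowly.

```bash
python3 -m inch '[0,-1,-3.5,0,0,0,30,0,-1,-3.5,0,0,0,30,-4,-1.3,-4.7,0,0,0,30,-8,-1.6,-5.9,0,0,0,30,-11,-1.8,-6.7,0,0,0,30,-14.5,-2,-7.7,0,0,0,30,-14.5,-2,-7.7,0,0,0,30,-14.5,-2,-7.7,0,0,0,30]'
python3 - <<'E'
from seq import *
show((-1,14.3,16),(-1,13.6,16),(-.8,11,12),(-.5,8.7,8),(-.3,6.3,4),(0,4,0))
E
```

```text
time: 21.7
tool_pos: [0.5913, 0.0122, 0.0053]
ee_rot: [-0.006, 0.989, 0.041, 0.139]
ft_force: [4.2, 1.3, -2.6]
finger_gap: 0.0395
grip_force: 25.0
(-1, 14.3, 16) shift mm [ 0.2 -0.1  0.7] rotvec [ 0.     0.    -0.001]
(-1, 13.6, 16) shift mm [ 0.2 -0.1 -0. ] rotvec [ 0.     0.    -0.001]
(-0.8, 11, 12) shift mm [-1.4 -0.2 -3.4] rotvec [-0.005  0.07  -0.001]
(-0.5, 8.7, 8) shift mm [-2.9 -0.4 -6.4] rotvec [-0.011  0.139 -0.001]
(-0.3, 6.3, 4) shift mm [-4.5 -0.5 -9.3] rotvec [-0.017  0.209 -0.001]
(0, 4, 0) shift mm [ -6.   -0.6 -12. ] rotvec [-0.023  0.279 -0.001]
```

```bash
python3 -m inch '[1,0,0.5,0,0,0,30,1,0,0.5,0,0,0,30,-0.6,-0.2,-2.7,-0.005,0.07,0,30,-2,-0.4,-5.6,-0.011,0.139,0,30,-2,-0.4,-5.6,-0.011,0.139,0,30,-2,-0.4,-5.6,-0.011,0.139,0,30]'
python3 - <<'E'
from seq import *
show((0.3,8.7,8),(.5,6.3,4),(.8,4,0))
E
```

```text
time: 22.3
tool_pos: [0.5883, 0.0118, -0.0013]
ee_rot: [-0.003, 0.997, 0.042, 0.069]
ft_force: [1.4, 0.1, 0.3]
finger_gap: 0.0397
grip_force: 25.0
(0.3, 8.7, 8) shift mm [0.9 0.1 0.3] rotvec [-0.    -0.001 -0.002]
(0.5, 6.3, 4) shift mm [-0.7  0.  -2.6] rotvec [-0.006  0.068 -0.002]
(0.8, 4, 0) shift mm [-2.3 -0.1 -5.4] rotvec [-0.012  0.138 -0.002]
```

```bash
python3 -m inch '[-0.4,0,-2.3,-0.006,0.068,0,30,-0.4,0,-2.3,-0.006,0.068,0,30,-2,-0.1,-5,-0.012,0.138,0,30,-2,-0.1,-5,-0.012,0.138,0,30,-2,-0.1,-5,-0.012,0.138,0,30]'
python3 - <<'E'
from seq import *
show((.8,4,0))
E
```

```text
time: 22.8
tool_pos: [0.5856, 0.0118, -0.0065]
ee_rot: [-0.0, 0.999, 0.042, -0.0]
ft_force: [-1.5, -0.3, 0.7]
finger_gap: 0.0397
grip_force: 25.0
(0.8, 4, 0) shift mm [ 0.4 -0.1 -0.2] rotvec [-0.    -0.    -0.002]
```

```bash
python3 -m inch '[0,0,-0.6,0,0,0,30,0,0,-0.6,0,0,0,30,0,0,-1,0,0,0,30,0,0,-1,0,0,0,30]'
python3 -m inch '[0,0,0,0,0,0,60,0,0,0,0,0,0,60,0,0,0,0,0,0,60,0,0,0,0,0,0,60,0,0,0,0,0,0,60,0,0,15,0,0,0,60,0,0,50,0,0,0,60,0,0,100,0,0,0,60,-30,0,150,0,0,0,60,-60,0,190,0,0,0,60,-60,0,190,0,0,0,60,-60,0,190,0,0,0,60]'
python3 - <<'E'
from seq import *
c=cap('wrist'); P,uv=cloud(c); D=(P-N); X=np.c_[D[:,0]*np.cos(a)+D[:,1]*np.sin(a),-D[:,0]*np.sin(a)+D[:,1]*np.cos(a),D[:,2]]*1e3
k=(abs(X[:,0])<60)&(abs(X[:,1])<45)&(X[:,2]>5.5)&(X[:,2]<10.5)
print(k.sum(),X[k].min(0),X[k].max(0),np.median(X[k],0),cv2.minAreaRect(X[k][:,:2].astype(np.float32)))
q=X[k&(abs(X[:,0])<25)&(abs(X[:,1])<18)]; co=np.linalg.lstsq(np.c_[q[:,:2],np.ones(len(q))],q[:,2],rcond=None)[0]; print('plane deg',np.degrees(co[:2]),co[2])
pr=abs(X[:,1])<10
print([(d,round(float(np.median(X[pr&(abs(X[:,0]-d)<1)][:,2])),1)) for d in range(-46,48,2) if (pr&(abs(X[:,0]-d)<1)).any()])
pr=abs(X[:,0])<10
print([(d,round(float(np.median(X[pr&(abs(X[:,1]-d)<1)][:,2])),1)) for d in range(-30,32,2) if (pr&(abs(X[:,1]-d)<1)).any()])
E
```

```text
time: 23.2
tool_pos: [0.5859, 0.0118, -0.0066]
ee_rot: [-0.0, 0.999, 0.042, -0.001]
ft_force: [-3.8, 0.7, 5.3]
finger_gap: 0.0395
grip_force: 25.0
time: 24.4
tool_pos: [0.5273, 0.0117, 0.1865]
ee_rot: [0.0, 0.999, 0.042, 0.003]
ft_force: [-0.5, 0.2, -0.4]
finger_gap: 0.0603
grip_force: 0.0
1979 [-35.76716485 -31.56853254   5.75171326] [40.59613647 30.9126704  10.49143475] [2.6695154  0.80236073 8.14697255] ((2.5563507080078125, -0.09762763977050781), (75.99227905273438, 62.483009338378906), 0.7057300806045532)
plane deg [-0.07425455 -0.10206057] 8.182232966964515
[(-42, 19.2), (-40, 19.2), (-38, 19.1), (-36, 19.2), (-34, 19.0), (-32, 19.4), (-30, 312.4), (-28, 316.5), (-26, 290.5), (-24, 288.3), (-22, 8.1), (-20, 8.1), (-18, 8.0), (-16, 8.2), (-14, 8.2), (-12, 8.2), (-10, 7.9), (-8, 8.1), (-6, 8.5), (-4, 8.6), (-2, 8.6), (0, 8.4), (2, 8.3), (4, 8.4), (6, 8.3), (8, 8.1), (10, 8.0), (12, 8.6), (14, 8.3), (16, 8.1), (18, 8.2), (20, 8.2), (22, 7.8), (24, 8.0), (26, 8.0), (28, 8.1), (30, 8.2), (32, 7.8), (34, -0.2), (36, 7.2), (38, 7.8), (40, 7.7), (42, -0.3), (44, -10.5), (46, -9.8)]
[(-30, -9.8), (-28, -9.9), (-26, -9.8), (-24, -9.7), (-22, -9.7), (-20, 6.9), (-18, 8.4), (-16, 8.0), (-14, 8.0), (-12, 8.1), (-10, 8.2), (-8, 8.2), (-6, 8.3), (-4, 8.5), (-2, 8.3), (0, 8.8), (2, 8.4), (4, 8.5), (6, 8.2), (8, 8.4), (10, 8.0), (12, 8.4), (14, 8.0), (16, 8.2), (18, 8.2), (20, 7.7), (22, -10.0), (24, -10.0), (26, -9.6), (28, -9.8), (30, -9.9)]
```

```bash
python3 -c "
from workcell import arm
print(arm.close_job())"
```

```text
the job is handed in; nothing more can be done
None
```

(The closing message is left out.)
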